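# Show where the die is kept

### The arm

A 6-joint arm with a two-finger parallel gripper is mounted at the origin on the work surface. World frame = base frame: x ahead of the robot, y to its left, z up, the work surface at z = 0. Lengths are in m, angles in rad, forces in N, time in s.
With the tool pointing down it reaches from about 0.25 to 0.725 m from the base axis. Payload 4 kg.
Tool frame: the origin (TCP) lies between the finger pads, 19 mm behind the fingertips; this is the grasp point; z points along the fingers, y is the line along which they close (so a half turn about z gives the same grasp; the last joint's range is limited). The gripper opens to 85 mm and grips with 20 to 120 N. Pads are 22 mm wide; open, the fingers measure 114 mm over their backs; the gripper's body (76 mm by 85 mm) begins 54 mm behind the grasp point. The pads swing forward as they close: fully open they stand 13 mm farther back than shut.
Start: joints at [-1.173, 0.241, 0.005, 1.335, 0, 1.571], TCP at [0.194, -0.461, 0.25] pointing down, gripper open.
Joint ranges: [-2.72, 2.72], [-1.05, 1.87], [-1.09, 1.28], [-1.99, 2.15], [-1.42, 1.44], [-3.14, 3.14]. Speed limits (rad/s): [2.79, 2.79, 3.14, 3.14, 3.14, 3.14].

### API

Orientations are given as a unit quaternion [x, y, z, w].
In Python, from workcell import monitor, viewer, job gives the robot as it stands.
- The arm moves only by the tool arm_command, never from a script. Its argument "increments" is a list of rows, each an object of numbers: "dx", "dy", "dz": the shift along the tool's x, y, z in cm; "wx", "wy", "wz": the turn, a rotation vector about the tool's x, y, z in rad; "grip": the finger opening in cm, from 0 to 8.54. In form: [{"dx": .., "dy": .., "dz": .., "wx": .., "wy": .., "wz": .., "grip": ..}, ...]. A call has 1 to 10 rows; each row is the pose to reach, as a shift and turn from the pose commanded when the call began, along the tool's axes at that moment; what a row does not reach only later rows make up. A row lasts 1/10 s, in which the tool goes at most 50 mm and 8.59 degrees, less where a joint would pass 70% of its speed; a pose out of reach is approached as far as the arm can. A call with a gripper value outside its range is refused whole. The fingers move at their own pace and stop on an object; the grip force is fixed at half the most. Time passes only in rows, so rows that repeat a pose let the fingers close. It gives the time, the measured TCP pose, the force, the opening and the grip force at its end, in the units of the state.
- monitor.get_obs(): the state, without advancing time (a new reading comes with each control period).
- viewer.camera(name): name is "scene" or "side" or "wrist"; returns (picture, depth): 384x512x3 uint8, red, green, blue; 384x512 float32, m along the optical axis (not along the pixel's ray), 0 where there is no reading.
- viewer.get_calibration(name): a dict with "fovy" (degrees; the focal length in pixels is half the picture's height over the tangent of half this angle, whatever the lens; pixels are square), "cx", "cy" (the principal point, pixels), "view" (4x4, takes a point from world to camera coordinates). Camera axes: x right, y up, looking along -z (the intrinsics and any distortion apply to the point x, -y, -z); pixel columns grow to the right and rows downward; lengths in m; the calibration is good to about 2 mm. A picture is of the moment at which its call begins: read the wrist's pose just before it. get_calibration takes no time and is no camera call; for the wrist camera it gives the pose at the moment of the call.
- job.job_done(): hands the job in; it is judged then, once.
The state is a dict: "clock": time; "joint_pos": joint angles; "joint_vel": joint speeds; "tau": joint torques, N m; "eef_pos": TCP position; "tool_rot": TCP orientation; "ft_force": force on the tool from outside, world axes, zero at the start; "ft_torque": the same for the moment, N m; "grip_width": finger opening in m; "grasp_force": force on a finger pad.
Only numpy, scipy, OpenCV 4.12 (cv2) and the standard library are available. Lean on these libraries where they do the work, as an engineer would, in place of code of your own. Each camera call takes 0.05 s, during which the arm holds its last target. There are 200 camera calls.

### The job

A new player is looking for the die in the dice niche: with a fingertip, gently push the half-open brass flap on the niche back until it leans past upright and stays there, then point straight down at the cube-shaped metal die lying in one of the niche's three wells. Hold the fingertips still over the middle of that die, about two centimetres above it and without touching it, for a good two seconds. Touch only the flap, and nothing else may be moved or lifted: leave the round bead and the pawn in the other wells, the die in the tray and everything else on the shelf as they are.

Things in the scene. Friction and masses are not known exactly. Their poses are not given: they have to be found in the camera images.
- niche: Fixed dark wooden case, 100 (x) x 150 (y) x 60 mm high, open at the top. Origin: centre of its underside; z up. Inside are three wells side by side along its y, at y = -46, 0 and +46 mm, 84 mm long in x, 42 to 45 mm wide, floor 24 mm above the underside, rim at 60 mm. The flap is hinged on its +x side, the side roughly away from the robot (the case may be turned up to 0.4 rad).
- hinge_mid (a point): Middle of the flap's hinge line: at x +46 mm, y 0, z +62 mm in the niche's frame; the hinge line runs along the niche's y. Its axes are the niche's.
- flap (a joint): Opening angle of the brass flap in rad: 0 lies shut over the wells, 1.57 stands upright, 2.3 is the stop, leaning far back. The flap is a plate 3 mm thick and 144 mm wide (along the niche's y) with a rolled free edge 8 mm thick; it starts half open, 0.85 to 1.2. Its stiff hinge keeps it wherever it is left; about 1 to 2 N square to the plate at the free edge moves it.
- flap_edge (a point): Middle of the flap's free, rolled edge (radius 4 mm), 88 mm from the hinge line; turns with the flap. When the flap is pushed here, let the finger rise with the edge, or the edge drags against it.
- die: Copper-coloured metal cube die, 22 mm, with round pips, loose (about 60 g), flat on the floor of one of the niche's wells, so its top lies 46 mm above the niche's underside. Origin: centre of its underside, z up. The thing to point at.
- die_center (a point): Centre of that die, 11 mm under its top.
- bead_center (a point): Centre of a violet glass bead, a ball of 20 mm diameter, loose in another well.
- pawn: Small turned wooden pawn, 20 mm diameter, 32 mm high, upright and loose in the remaining well. Origin: centre of its underside.
- tray: Low open ebony dice tray, 160 x 200 x 28 mm, on the right of the shelf. Origin: centre of its underside.
- tray_die_center (a point): Centre of a second cube die of 22 mm, just like the first, that lies in the tray; not the one to point at.
- tankard: Small pewter tankard, 72 mm diameter, 95 mm high, handle on its +y side. Origin: centre of its underside.
- troll: Painted resin troll figure on a round foot, about 75 mm high, 50 mm wide. Origin: centre of its underside.
- deck: Closed card box lying flat, 65 x 92 x 22 mm. Origin: centre of its underside.

How it is judged:
On the way, in this order (a step that is already met when the one before it is completed fails the run):
1. the flap leans back past upright, let go (value of joint flap above 1.6 rad and velocity of joint flap below 0.05 rad/s and contact force between the fingers and niche below 0.1 N), for 0.2 s.
2. the tool points straight down at the die in the niche, just above it, and dwells there (value of joint flap above 1.6 rad and horizontal distance between the grasp point and die_center below 0.012 m and z of the grasp point in the frame of die_center between 0.026 and 0.066 m and angle between the grasp point's own z axis and vertical above 2.75 rad and contact force between the fingers and anything else below 0.1 N), for 1.8 s.
At the end, for the whole second after the job is handed in: Flap at rest past upright (over 1.6 rad). After opening it the tool point dwelt 1.8 s within 12 mm of the die's middle, pointing down within 22 degrees, 15 to 55 mm above its top, touching nothing. That die within 8 mm, bead and pawn 10 mm, all else 15 mm of their starts (value of joint flap above 1.6 rad and velocity of joint flap below 0.05 rad/s and linear speed of die below 0.02 m/s and distance of die_center from where it was at the start of the episode below 0.008 m and distance of each of bead_center, pawn from where it was at the start of the episode below 0.01 m and distance of each of tray_die_center, tankard, troll, deck, tray from where it was at the start of the episode below 0.015 m).
It fails at once if the die in the niche or the pawn is touched, or the bead is moved (contact force between any of the arm, the fingers and die above 0.2 N or contact force between any of the arm, the fingers and pawn above 0.2 N or distance of die_center from where it was at the start of the episode above 0.008 m or distance of any of pawn, bead_center from where it was at the start of the episode above 0.01 m).
It fails at once if the arm or gripper body, not the fingers, pushes the flap or niche (contact force between the arm and niche above 3 N).
It fails at once if the flap or niche is pushed roughly (over 25 N) (contact force between the fingers and niche above 25 N).
It fails at once if something else on the shelf is moved or lifted (distance of any of tray_die_center, tankard, troll, deck, tray from where it was at the start of the episode above 0.015 m).
It also fails if it takes over 48 s, if anything falls off the work surface, if the arm or the gripper's body presses on something with over 40 N, if the wrist force passes 120 N, or if a joint passes its speed limit or range.

## Working session

There is one attempt and no reset: what is moved stays moved. The work goes in short steps, Python scripts to look and compute and a tool call to move; the robot and the scene stay as the last step left them, time stands still between calls to the robot, and variables do not carry over. Pictures are saved under pics/ and viewed, at most 10 in all, crops included, and the job is handed in when it is done.

Besides the shell and the picture viewer there is one more tool, called after ">>>" by a JSON object that holds its "name" and its "arguments", one argument or row to a line. arm_command: Moves the arm, as the interface text tells. Its arguments: {"type":"object","properties":{"increments":{"type":"array","items":{"type":"object","properties":{"dx":{"type":"number"},"dy":{"type":"number"},"dz":{"type":"number"},"wx":{"type":"number"},"wy":{"type":"number"},"wz":{"type":"number"},"grip":{"type":"number"}}}}},"required":["increments"]}

```bash
mkdir -p pics; cat > h.py <<'E'
import numpy as np,cv2
from workcell import monitor,viewer,job
def cap(n):
    c=viewer.get_calibration(n); p,d=viewer.camera(n); return p,d,c
def cloud(d,c):
    f=d.shape[0]/2/np.tan(np.radians(c['fovy'])/2)
    v,u=np.mgrid[:d.shape[0],:d.shape[1]]
    P=np.stack([(u-c['cx'])/f*d,-(v-c['cy'])/f*d,-d,np.ones_like(d)],-1)
    return (P@np.linalg.inv(np.array(c['view'])).T)[...,:3]
E
python3 - <<'E'
from h import *
for n in('scene','side'):
    p,d,c=cap(n); np.savez(f'pics/{n}.npz',p=p,d=d,W=cloud(d,c)); cv2.imwrite(f'pics/{n}.png',p[...,::-1]); print(c)
o=monitor.get_obs();print(o)
E
```

```text
{'fovy': 56.764293098847766, 'cx': 264.96580694127533, 'cy': 195.72257185304375, 'view': array([[ 0.38168633,  0.92415301,  0.01602361, -0.1751186 ],
       [-0.70036811,  0.27786064,  0.6574785 ,  0.3219238 ],
       [ 0.6031584 , -0.26217298,  0.75330291, -1.27096161],
       [ 0.        ,  0.        ,  0.        ,  1.        ]])}
{'fovy': 47.48826625431765, 'cx': 243.4465916343778, 'cy': 187.677759328316, 'view': array([[-8.23073759e-01, -5.67934492e-01,  9.73623257e-06,
         3.89580924e-01],
       [ 3.80372916e-01, -5.51239165e-01,  7.42598025e-01,
        -2.42673102e-01],
       [-4.21741666e-01,  6.11216651e-01,  6.69737391e-01,
        -1.33572093e+00],
       [ 0.00000000e+00,  0.00000000e+00,  0.00000000e+00,
         1.00000000e+00]])}
{'clock': 0.1, 'joint_pos': array([-1.17301944e+00,  2.41342677e-01,  3.85783111e-03,  1.33518450e+00,
       -1.20957546e-05,  1.57078175e+00]), 'joint_vel': array([ 1.00081825e-03, -3.62219587e-04,  2.09367688e-03,  7.02625172e-04,
        2.54624656e-05,  2.01713468e-04]), 'tau': array([-4.24474529e-04, -3.73137474e+01,  2.53010005e+01,  1.08107945e-02,
       -2.14827469e-05,  4.84653725e-06]), 'eef_pos': array([ 0.19347832, -0.46047951,  0.24919899]), 'tool_rot': array([ 9.80284934e-01,  1.97586872e-01, -1.90956824e-04, -9.16851798e-04]), 'ft_force': array([-0.26537233, -0.57641167,  0.81686798]), 'ft_torque': array([0.03528756, 0.00793392, 0.03828554]), 'grasp_force': 0.0, 'grip_width': 0.08558343312763354}
```

View pics/scene.png

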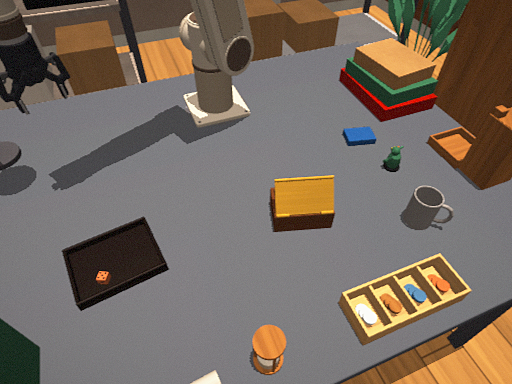

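View pics/side.png

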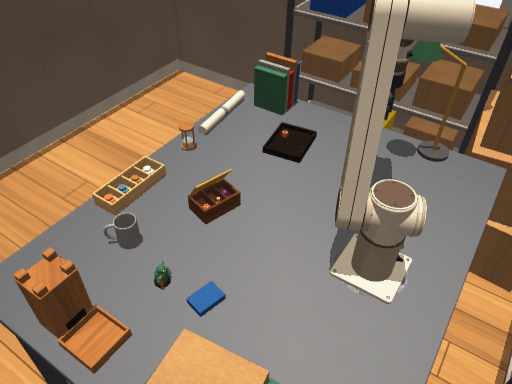

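The scene view shows the niche at about (303,203) with its flap half open. The side view shows its wells around (214,197). I'll enlarge the side view and measure.

```bash
python3 - <<'E'
from h import *
S=np.load('pics/side.npz');p,W=S['p'],S['W']
cv2.imwrite('pics/c.png',cv2.resize(p[160:230,175:255],None,fx=8,fy=8,interpolation=cv2.INTER_CUBIC)[...,::-1])
C=np.load('pics/scene.npz');Wc=C['W']
for r,c in((180,278),(180,332),(212,280),(212,330),(195,305)):print('scene',r,c,Wc[r,c].round(4))
for r,c in((207,206),(200,215),(192,225),(175,228),(188,195)):print('side',r,c,W[r,c].round(4))
# niche points
A=np.concatenate([W[150:235,170:260].reshape(-1,3),Wc[165:240,262:345].reshape(-1,3)])
A=A[(A[:,2]>.015)]
for z0,z1 in((.015,.05),(.05,.058),(.058,.064),(.064,.1),(.1,.12),(.12,.15),(.15,.2)):
    a=A[(A[:,2]>z0)&(A[:,2]<z1)];
    if len(a):print(z0,len(a),a.min(0).round(3),a.max(0).round(3),a.mean(0).round(3),cv2.minAreaRect(a[:,:2].astype(np.float32)*1000))
E
```

```text
scene 180 278 [0.5343 0.     0.1364]
scene 180 332 [0.5767 0.1241 0.13  ]
scene 212 280 [ 0.5785 -0.011   0.071 ]
scene 212 330 [0.6196 0.106  0.0645]
scene 195 305 [0.5738 0.0561 0.1005]
side 207 206 [0.5435 0.1187 0.0496]
side 200 215 [0.5577 0.0526 0.0222]
side 192 225 [0.5381 0.0193 0.0452]
side 175 228 [ 0.6146 -0.1015  0.0014]
side 188 195 [0.5739 0.1303 0.1282]
0.015 1354 [ 0.485 -0.027  0.015] [0.624 0.149 0.05 ] [0.568 0.056 0.033] ((552.4104614257812, 61.346797943115234), (154.99771118164062, 109.57430267333984), 73.40034484863281)
0.05 371 [ 0.485 -0.028  0.05 ] [0.624 0.147 0.058] [0.567 0.053 0.054] ((554.0617065429688, 60.87792205810547), (154.67706298828125, 105.4877700805664), 73.32616424560547)
0.058 462 [ 0.486 -0.027  0.058] [0.624 0.144 0.064] [0.559 0.048 0.061] ((554.7576293945312, 60.76286697387695), (154.51634216308594, 104.72941589355469), 73.6202621459961)
0.064 1130 [ 0.491 -0.023  0.064] [0.621 0.148 0.1  ] [0.586 0.049 0.081] ((555.5133056640625, 61.471473693847656), (150.41397094726562, 104.6205825805664), 73.3357162475586)
0.1 611 [ 0.539 -0.014  0.1  ] [0.595 0.13  0.12 ] [0.567 0.053 0.11 ] ((568.5709228515625, 56.751800537109375), (148.4241485595703, 19.720352172851562), 72.67919921875)
0.12 673 [ 0.526 -0.013  0.12 ] [0.581 0.133 0.141] [0.554 0.06  0.131] ((554.5302734375, 59.987159729003906), (147.14736938476562, 21.140026092529297), 74.13985443115234)
```

View pics/c.png

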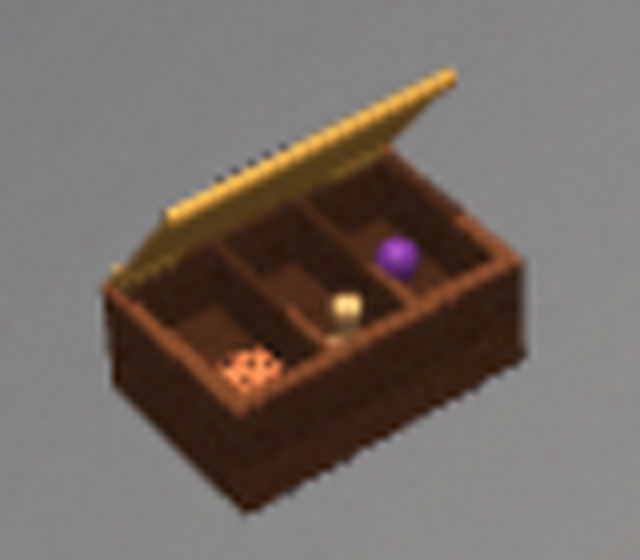

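The enlarged view shows the copper die at crop (250,368), which is full-picture (206,206), in the niche's +y well. The pawn is in the middle well at crop (347,310) and the bead is in the −y well at crop (397,257). Next I'll refine the die and niche positions and work out the first move.

```bash
cat >> h.py <<'E'
from scipy.spatial.transform import Rotation as R
YAW=-.288; N=np.array([.5545,.061,0]); RN=R.from_euler('z',YAW)
def rel(goal,yaw=None):   # goal world xyz -> tool cm, rotvec
    o=monitor.get_obs(); T=R.from_quat(o['tool_rot'])
    d=T.inv().apply(np.array(goal)-o['eef_pos'])*100
    r=None
    if yaw is not None:
        G=R.from_matrix(np.array([[np.cos(yaw),np.sin(yaw),0],[np.sin(yaw),-np.cos(yaw),0],[0,0,-1]]).T.T); r=(T.inv()*G).as_rotvec().round(3)
    return d.round(2),r
def copper(p,W):
    h=cv2.cvtColor(p,cv2.COLOR_RGB2HSV).astype(int); L=RN.inv().apply((W.reshape(-1,3)-N)).reshape(W.shape)
    return (h[...,2]>130)&(h[...,1]>90)&(h[...,0]<18)&(abs(L[...,0])<.042)&(L[...,1]>.024)&(L[...,1]<.069)&(W[...,2]>.026)&(W[...,2]<.054),L
E
python3 - <<'E'
from h import *
S=np.load('pics/side.npz');p,W=S['p'],S['W']
m,L=copper(p,W);print(m.sum(),W[m].round(4).tolist()[:40]);t=m&(W[...,2]>.04)
print('top',t.sum(),np.median(W[t],0),W[t].min(0),W[t].max(0),'niche fr',L[t].min(0),L[t].max(0))
print('hinge',RN.apply([.046,0,.062])+N)
print('G0',rel(RN.apply([-.075,0,.25])+N,YAW))
E
```

```text
30 [[0.5542, 0.0999, 0.0473], [0.5607, 0.1082, 0.0456], [0.5551, 0.1095, 0.0497], [0.5548, 0.1047, 0.046], [0.5522, 0.1026, 0.0458], [0.5478, 0.1026, 0.0482], [0.561, 0.1183, 0.0488], [0.554, 0.1161, 0.0509], [0.5522, 0.1131, 0.0496], [0.5492, 0.1115, 0.0499], [0.5475, 0.1084, 0.0484], [0.5445, 0.1067, 0.0486], [0.5411, 0.1055, 0.0496], [0.5605, 0.1193, 0.0452], [0.5575, 0.1176, 0.0455], [0.5555, 0.1148, 0.0444], [0.553, 0.1126, 0.044], [0.5487, 0.1124, 0.0462], [0.5443, 0.1124, 0.0487], [0.5429, 0.109, 0.0467], [0.5418, 0.1051, 0.0442], [0.5545, 0.1214, 0.0456], [0.5498, 0.1217, 0.0484], [0.5463, 0.1205, 0.0494], [0.5435, 0.1187, 0.0496], [0.542, 0.1154, 0.0476], [0.5412, 0.1113, 0.0448], [0.5514, 0.1203, 0.0417], [0.5455, 0.1218, 0.0462], [0.5448, 0.1177, 0.0433]]
top 30 [0.54946726 0.11250752 0.04699239] [0.54110834 0.0999103  0.04167866] [0.56098333 0.12183577 0.05090552] niche fr [-0.02739892  0.03722292  0.04167866] [-0.00746967  0.05790555  0.05090552]
hinge [0.59860544 0.04793438 0.062     ]
G0 (array([ 4.768e+01, -3.884e+01, -1.000e-02]), array([-0.002,  0.001,  0.686]))
```

>>> {"name": "arm_command", "arguments": {
  "increments": [
    {"dx":4.8,"dy":-3.9,"wz":0.069,"grip":0},
    {"dx":9.5,"dy":-7.8,"wz":0.137,"grip":0},
    {"dx":14.3,"dy":-11.7,"wz":0.206,"grip":0},
    {"dx":19.1,"dy":-15.5,"wz":0.274,"grip":0},
    {"dx":23.8,"dy":-19.4,"wz":0.343,"grip":0},
    {"dx":28.6,"dy":-23.3,"wz":0.412,"grip":0},
    {"dx":33.4,"dy":-27.2,"wz":0.48,"grip":0},
    {"dx":38.1,"dy":-31.1,"wz":0.55,"grip":0},
    {"dx":47.7,"dy":-38.8,"wz":0.686,"grip":0},
    {"dx":47.7,"dy":-38.8,"wz":0.686,"grip":0}
  ]
}}

```text
validation failed for argument at $.in...
```

```bash
python3 - <<'E'
from h import *
o=monitor.get_obs();print(o['clock'],o['eef_pos'],o['grip_width'],o['joint_vel'])
print('G0',rel(RN.apply([-.075,0,.25])+N,YAW))
E
```

```text
0.1 [ 0.19347832 -0.46047951  0.24919899] 0.08558343312763354 [ 1.00081825e-03 -3.62219587e-04  2.09367688e-03  7.02625172e-04
  2.54624656e-05  2.01713468e-04]
G0 (array([ 4.768e+01, -3.884e+01, -1.000e-02]), array([-0.002,  0.001,  0.686]))
```

The call was refused and no time passed, so I'll retry with every field given.

>>> {"name": "arm_command", "arguments": {
  "increments": [
    {"dx":4.8,"dy":-3.9,"dz":0,"wx":0,"wy":0,"wz":0.069,"grip":0},
    {"dx":9.5,"dy":-7.8,"dz":0,"wx":0,"wy":0,"wz":0.137,"grip":0}
  ]
}}

```text
clock: 0.3
eef_pos: [0.2403, -0.372, 0.2491]
tool_rot: [0.992, 0.127, -0.0, -0.001]
ft_force: [1.4, -0.8, 0.1]
grip_width: 0.0589
grasp_force: 0.0
```

```bash
python3 - <<'E'
from h import *
print('G0',rel(RN.apply([-.075,0,.25])+N,YAW))
E
```

```text
G0 (array([ 34.89, -37.86,  -0.04]), array([-0.002,  0.001,  0.543]))
```

>>> {"name": "arm_command", "arguments": {
  "increments": [
    {"dx":3.5,"dy":-3.8,"dz":0,"wx":0,"wy":0,"wz":0.054,"grip":0},
    {"dx":7.0,"dy":-7.6,"dz":0,"wx":0,"wy":0,"wz":0.11,"grip":0},
    {"dx":10.5,"dy":-11.4,"dz":0,"wx":0,"wy":0,"wz":0.16,"grip":0},
    {"dx":14.0,"dy":-15.2,"dz":0,"wx":0,"wy":0,"wz":0.22,"grip":0},
    {"dx":17.5,"dy":-19.0,"dz":0,"wx":0,"wy":0,"wz":0.27,"grip":0},
    {"dx":21.0,"dy":-22.8,"dz":0,"wx":0,"wy":0,"wz":0.33,"grip":0},
    {"dx":24.5,"dy":-26.6,"dz":0,"wx":0,"wy":0,"wz":0.38,"grip":0},
    {"dx":28.0,"dy":-30.4,"dz":0,"wx":0,"wy":0,"wz":0.44,"grip":0},
    {"dx":31.5,"dy":-34.2,"dz":0,"wx":0,"wy":0,"wz":0.49,"grip":0},
    {"dx":34.9,"dy":-37.9,"dz":0,"wx":0,"wy":0,"wz":0.543,"grip":0}
  ]
}}

```text
clock: 1.3
eef_pos: [0.4344, -0.0748, 0.2495]
tool_rot: [0.995, -0.101, 0.001, -0.026]
ft_force: [-0.4, -1.5, 0.1]
grip_width: -0.0001
grasp_force: 0.0
```

```bash
python3 - <<'E'
from h import *
p,d,c=cap('wrist');np.savez('pics/w.npz',p=p,d=d,W=cloud(d,c));cv2.imwrite('pics/w.png',p[...,::-1])
o=monitor.get_obs();print(o['clock'],o['eef_pos'],o['grip_width'],np.abs(o['joint_vel']).max())
print('Gpre',rel(RN.apply([-.075,0,.148])+N,YAW))
W=cloud(d,c);m,L=copper(p,W);print(m.sum())
if m.any():print(np.median(W[m],0),L[m].min(0),L[m].max(0))
E
```

```text
1.35 [ 0.43447668 -0.07773609  0.24944998] -0.00013808979410814872 0.023424409912264594
Gpre (array([  1.43, -16.13,  10.95]), array([-0.049,  0.004,  0.08 ]))
348
[0.54829928 0.10820537 0.04548557] [-0.02965117  0.03255628  0.02765091] [-0.01148277  0.06592959  0.04814013]
```

View pics/w.png

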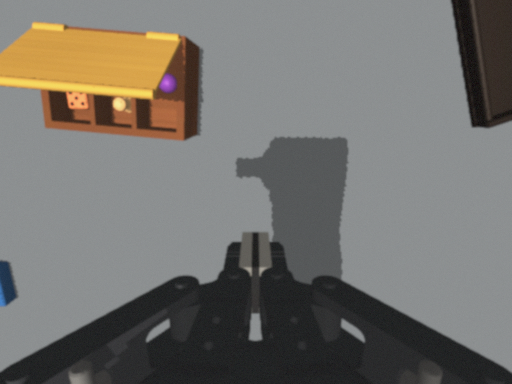

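The wrist view shows the die at (77,100), the pawn at (121,104) and the bead at (168,83). The flap's free edge runs along row 85–95. I'll move to the pre-push point on the near side of the flap.

>>> {"name": "arm_command", "arguments": {
  "increments": [
    {"dx":0.8,"dy":-3.2,"dz":1.0,"wx":-0.01,"wy":0,"wz":0.016,"grip":0},
    {"dx":1.2,"dy":-6.4,"dz":2.5,"wx":-0.02,"wy":0,"wz":0.032,"grip":0},
    {"dx":1.4,"dy":-9.6,"dz":4.0,"wx":-0.03,"wy":0,"wz":0.05,"grip":0},
    {"dx":1.4,"dy":-12.8,"dz":6.0,"wx":-0.04,"wy":0.004,"wz":0.065,"grip":0},
    {"dx":1.4,"dy":-16.1,"dz":8.0,"wx":-0.049,"wy":0.004,"wz":0.08,"grip":0},
    {"dx":1.4,"dy":-16.1,"dz":9.5,"wx":-0.049,"wy":0.004,"wz":0.08,"grip":0},
    {"dx":1.4,"dy":-16.1,"dz":10.9,"wx":-0.049,"wy":0.004,"wz":0.08,"grip":0},
    {"dx":1.4,"dy":-16.1,"dz":10.9,"wx":-0.049,"wy":0.004,"wz":0.08,"grip":0},
    {"dx":1.4,"dy":-16.1,"dz":10.9,"wx":-0.049,"wy":0.004,"wz":0.08,"grip":0}
  ]
}}

```text
clock: 2.25
eef_pos: [0.4424, -0.0878, 0.1638]
tool_rot: [0.994, -0.11, 0.001, -0.021]
ft_force: [0.1, 0.5, -0.1]
grip_width: 0.0001
grasp_force: 0.0
```

```bash
python3 - <<'E'
from h import *
S=np.load('pics/w.npz');p,W=S['p'],S['W'];m,L=copper(p,W);t=m&(W[...,2]>.042);print('die w',np.median(W[t],0),L[t].min(0),L[t].max(0))
h=cv2.cvtColor(p,cv2.COLOR_RGB2HSV).astype(int)
b=(h[...,0]>15)&(h[...,0]<30)&(h[...,1]>150)&(W[...,2]>.064)
L=RN.inv().apply(W[b]-N)
for a in (-.06,-.03,0,.03,.06):
    q=L[abs(L[:,1]-a)<.012]; print(a,q[:,0].min(),q[q[:,0].argmin()],q[:,2].max())
o=monitor.get_obs();print(o['clock'],o['eef_pos'],o['ft_force'],RN.inv().apply(o['eef_pos']-N))
print('G',rel(RN.apply([-.03,0,.142])+N,YAW))
E
```

```text
die w [0.54796494 0.10784547 0.04555476] [-0.02808508  0.03255628  0.04208686] [-0.01148277  0.05511717  0.04814013]
-0.06 -0.008829601693220245 [-0.0088296  -0.06004778  0.13227653] 0.1388367001052824
-0.03 -0.008874028389039794 [-0.00887403 -0.03308727  0.13264111] 0.13961694545008962
0 -0.008835684423197444 [-0.00883568  0.01069319  0.13321028] 0.1386708310822178
0.03 -0.00787041723276385 [-0.00787042  0.02472669  0.13567028] 0.13918137338684244
0.06 -0.0008131334762105535 [-0.00081313  0.05136184  0.12958474] 0.13035301673865782
2.25 [ 0.44244537 -0.08776165  0.16376243] [ 0.09537522  0.49415644 -0.05198028] [-0.06518599 -0.17446219  0.16376243]
G (array([  4.68, -17.07,   2.88]), array([-0.041,  0.004,  0.067]))
```

It moved down but not sideways, so I'll check the joints.

```bash
python3 - <<'E'
from h import *
o=monitor.get_obs();print(o['joint_pos'].round(3),R.from_quat(o['tool_rot']).as_matrix().round(3))
E
```

```text
[-0.222  0.206 -0.274  1.092  0.041  3.141] [[ 0.976 -0.219  0.007]
 [-0.219 -0.975  0.041]
 [-0.002 -0.041 -0.999]]
```

Joint 6 is at its limit. I'll use the perpendicular tool yaw instead, with tool y along niche x.

```bash
python3 - <<'E'
from h import *
print('G',rel(RN.apply([-.065,0,.16])+N,YAW+np.pi/2))
E
```

```text
G (array([  1.19, -17.38,   1.1 ]), array([-0.035, -0.029, -1.504]))
```

>>> {"name": "arm_command", "arguments": {
  "increments": [
    {"dx":0.12,"dy":-1.7,"dz":0.1,"wx":-0.003,"wy":-0.003,"wz":-0.15,"grip":0},
    {"dx":0.24,"dy":-3.5,"dz":0.2,"wx":-0.007,"wy":-0.006,"wz":-0.3,"grip":0},
    {"dx":0.36,"dy":-5.2,"dz":0.3,"wx":-0.01,"wy":-0.009,"wz":-0.45,"grip":0},
    {"dx":0.5,"dy":-7.0,"dz":0.4,"wx":-0.014,"wy":-0.012,"wz":-0.6,"grip":0},
    {"dx":0.6,"dy":-8.7,"dz":0.5,"wx":-0.017,"wy":-0.015,"wz":-0.75,"grip":0},
    {"dx":0.7,"dy":-10.4,"dz":0.6,"wx":-0.021,"wy":-0.017,"wz":-0.9,"grip":0},
    {"dx":0.8,"dy":-12.2,"dz":0.7,"wx":-0.025,"wy":-0.02,"wz":-1.05,"grip":0},
    {"dx":1.0,"dy":-13.9,"dz":0.9,"wx":-0.028,"wy":-0.023,"wz":-1.2,"grip":0},
    {"dx":1.1,"dy":-15.6,"dz":1.0,"wx":-0.032,"wy":-0.026,"wz":-1.35,"grip":0},
    {"dx":1.2,"dy":-17.4,"dz":1.1,"wx":-0.035,"wy":-0.029,"wz":-1.504,"grip":0}
  ]
}}

```text
clock: 3.25
eef_pos: [0.4931, 0.0805, 0.1608]
tool_rot: [0.801, 0.599, 0.001, 0.0]
ft_force: [0.5, -0.9, 0.7]
grip_width: -0.0001
grasp_force: 0.0
```

```bash
python3 - <<'E'
from h import *
o=monitor.get_obs();print(o['clock'],o['joint_pos'].round(3),RN.inv().apply(o['eef_pos']-N),o['ft_force'])
print('G',rel(RN.apply([-.045,0,.142])+N,YAW+np.pi/2))
E
```

```text
3.25 [ 0.162  0.297 -0.16   1.112 -0.     2.019] [-0.06441583  0.00130672  0.16078733] [ 0.4838797  -0.85740746  0.68829487]
G (array([-0.14,  1.94,  1.88]), array([ 0.002, -0.   ,  0.002]))
```

>>> {"name": "arm_command", "arguments": {
  "increments": [
    {"dx":-0.1,"dy":0.5,"dz":1.0,"wx":0,"wy":0,"wz":0,"grip":0},
    {"dx":-0.1,"dy":1.2,"dz":1.9,"wx":0,"wy":0,"wz":0,"grip":0},
    {"dx":-0.1,"dy":2.0,"dz":1.9,"wx":0,"wy":0,"wz":0,"grip":0},
    {"dx":-0.1,"dy":2.6,"dz":1.9,"wx":0,"wy":0,"wz":0,"grip":0},
    {"dx":-0.1,"dy":3.2,"dz":1.9,"wx":0,"wy":0,"wz":0,"grip":0},
    {"dx":-0.1,"dy":3.8,"dz":1.9,"wx":0,"wy":0,"wz":0,"grip":0},
    {"dx":-0.1,"dy":4.3,"dz":1.8,"wx":0,"wy":0,"wz":0,"grip":0},
    {"dx":-0.1,"dy":4.8,"dz":1.6,"wx":0,"wy":0,"wz":0,"grip":0},
    {"dx":-0.1,"dy":5.3,"dz":1.4,"wx":0,"wy":0,"wz":0,"grip":0},
    {"dx":-0.1,"dy":5.8,"dz":1.2,"wx":0,"wy":0,"wz":0,"grip":0}
  ]
}}

```text
clock: 4.25
eef_pos: [0.5468, 0.0622, 0.1508]
tool_rot: [0.802, 0.597, -0.0, -0.001]
ft_force: [-8.3, 0.3, 13.8]
grip_width: -0.0001
grasp_force: 6.7
```

```bash
python3 - <<'E'
from h import *
o=monitor.get_obs();print(o['clock'],RN.inv().apply(o['eef_pos']-N),RN.inv().apply(o['ft_force']))
print('G',rel(RN.apply([.057,0,.15])+N,YAW+np.pi/2))
p,d,c=cap('side');cv2.imwrite('pics/s2.png',cv2.resize(p[130:240,165:275],None,fx=5,fy=5)[...,::-1])
E
```

```text
4.25 [-0.00770545 -0.00104181  0.15083087] [-8.0391955  -2.04035634 13.77701895]
G (array([0.13, 6.47, 0.08]), array([-0.001, -0.001, -0.004]))
```

View pics/s2.png

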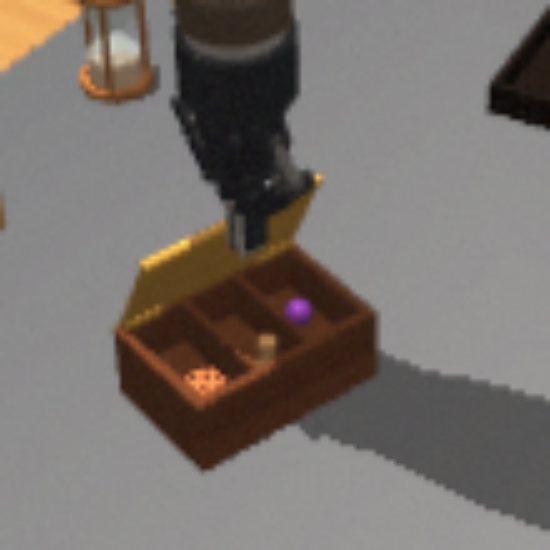

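The flap is at roughly 1.3 rad, and the tool feels a 14 N upward reaction because the flared back of the finger rides on the edge. I'll back off, turn the tool 90° so the slim side of the fingers pushes, and continue with a higher contact.

>>> {"name": "arm_command", "arguments": {
  "increments": [
    {"dx":0,"dy":-0.6,"dz":-0.5,"wx":0,"wy":0,"wz":0,"grip":0},
    {"dx":0,"dy":-2.0,"dz":-0.8,"wx":0,"wy":0,"wz":0,"grip":0},
    {"dx":0,"dy":-4.0,"dz":-1.0,"wx":0,"wy":0,"wz":0,"grip":0},
    {"dx":0,"dy":-6.0,"dz":-1.0,"wx":0,"wy":0,"wz":-0.1,"grip":0},
    {"dx":0,"dy":-6.0,"dz":-1.0,"wx":0,"wy":0,"wz":-0.24,"grip":0},
    {"dx":0,"dy":-6.0,"dz":-1.0,"wx":0,"wy":0,"wz":-0.38,"grip":0},
    {"dx":0,"dy":-6.0,"dz":-1.0,"wx":0,"wy":0,"wz":-0.52,"grip":0},
    {"dx":0,"dy":-6.0,"dz":-1.0,"wx":0,"wy":0,"wz":-0.66,"grip":0},
    {"dx":0,"dy":-6.0,"dz":-1.0,"wx":0,"wy":0,"wz":-0.8,"grip":0}
  ]
}}

```text
clock: 5.2
eef_pos: [0.4905, 0.0793, 0.1592]
tool_rot: [0.504, 0.864, 0.0, 0.001]
ft_force: [0.2, -0.0, -0.1]
grip_width: 0.0001
grasp_force: 0.0
```

>>> {"name": "arm_command", "arguments": {
  "increments": [
    {"dx":0,"dy":0,"dz":0,"wx":0,"wy":0,"wz":-0.14,"grip":0},
    {"dx":0,"dy":0,"dz":0,"wx":0,"wy":0,"wz":-0.28,"grip":0},
    {"dx":0,"dy":0,"dz":0,"wx":0,"wy":0,"wz":-0.42,"grip":0},
    {"dx":0,"dy":0,"dz":0,"wx":0,"wy":0,"wz":-0.56,"grip":0},
    {"dx":0,"dy":0,"dz":0,"wx":0,"wy":0,"wz":-0.7,"grip":0},
    {"dx":0,"dy":0,"dz":0,"wx":0,"wy":0,"wz":-0.77,"grip":0},
    {"dx":0,"dy":0,"dz":0,"wx":0,"wy":0,"wz":-0.77,"grip":0}
  ]
}}

```text
clock: 5.9
eef_pos: [0.4905, 0.0793, 0.1591]
tool_rot: [0.146, 0.989, 0.0, 0.001]
ft_force: [0.3, 0.5, -0.8]
grip_width: 0.0002
grasp_force: 0.0
```

```bash
python3 - <<'E'
from h import *
o=monitor.get_obs();print(o['clock'],o['joint_pos'].round(3),RN.inv().apply(o['eef_pos']-N),o['ft_force'])
print('G',rel(RN.apply([.057,0,.154])+N,YAW+np.pi))
p,d,c=cap('scene');W=cloud(d,c)
h=cv2.cvtColor(p,cv2.COLOR_RGB2HSV).astype(int)
L=RN.inv().apply(W.reshape(-1,3)-N).reshape(W.shape)
b=(h[...,0]>15)&(h[...,0]<30)&(h[...,1]>150)&(L[...,2]>.07)&(L[...,2]<.2)&(abs(L[...,1])<.07)&(abs(L[...,0])<.1);q=L[b]
print(b.sum(),'a',np.pi/2-np.polyfit(q[:,2],q[:,0],1)[0],q[:,2].max(),q[q[:,2].argmax()])
E
```

```text
5.9 [ 0.16   0.293 -0.17   1.106 -0.     0.454] [-0.06656831 -0.00062421  0.15909866] [ 0.2925974   0.46068476 -0.76197924]
G (array([-12.36,   0.12,   0.53]), array([ 0.   ,  0.001, -0.005]))
1837 a 1.9940946674052333 0.14961740187523132 [ 0.01285071 -0.03848526  0.1496174 ]
```

>>> {"name": "arm_command", "arguments": {
  "increments": [
    {"dx":-2.5,"dy":0,"dz":0.1,"wx":0,"wy":0,"wz":0,"grip":0},
    {"dx":-5.0,"dy":0,"dz":0.1,"wx":0,"wy":0,"wz":0,"grip":0},
    {"dx":-6.0,"dy":0,"dz":0.1,"wx":0,"wy":0,"wz":0,"grip":0},
    {"dx":-6.5,"dy":0,"dz":0.1,"wx":0,"wy":0,"wz":0,"grip":0},
    {"dx":-7.0,"dy":0,"dz":0.0,"wx":0,"wy":0,"wz":0,"grip":0},
    {"dx":-7.4,"dy":0,"dz":-0.1,"wx":0,"wy":0,"wz":0,"grip":0},
    {"dx":-7.8,"dy":0,"dz":-0.2,"wx":0,"wy":0,"wz":0,"grip":0}
  ]
}}

```text
clock: 6.65
eef_pos: [0.5649, 0.0568, 0.1612]
tool_rot: [0.146, 0.989, 0.0, 0.0]
ft_force: [-1.0, 0.3, 0.7]
grip_width: -0.0001
grasp_force: 0.6
```

```bash
cat >> h.py <<'E'
def flap():
    o=monitor.get_obs();print(o['clock'],RN.inv().apply(o['eef_pos']-N),'F',RN.inv().apply(o['ft_force']).round(1))
    p,d,c=cap('scene');W=cloud(d,c)
    h=cv2.cvtColor(p,cv2.COLOR_RGB2HSV).astype(int)
    L=RN.inv().apply(W.reshape(-1,3)-N).reshape(W.shape)
    b=(h[...,0]>15)&(h[...,0]<30)&(h[...,1]>150)&(L[...,2]>.075)&(L[...,2]<.16)&(abs(L[...,1])<.068)&(L[...,0]>-.02)&(L[...,0]<.12);q=L[b]
    s=np.polyfit(q[:,2],q[:,0],1)[0];m=q[q[:,2]>.1].mean(0)
    print(b.sum(),'a fit',np.pi/2+np.arctan(s),'a mean',np.arctan2(m[2]-.062,.048-m[0]))
E
python3 - <<'E'
from h import *
flap()
E
```

```text
6.65 [ 0.01115081 -0.00106271  0.16115061] F [-1.  -0.   0.7]
1545 a fit 1.3497930981475612 a mean 1.3428711857710596
```

The push now takes only about 1 N, and the flap is at 1.35 rad. Continuing.

>>> {"name": "arm_command", "arguments": {
  "increments": [
    {"dx":-0.5,"dy":0,"dz":-0.1,"wx":0,"wy":0,"wz":0,"grip":0},
    {"dx":-1.0,"dy":0,"dz":-0.15,"wx":0,"wy":0,"wz":0,"grip":0},
    {"dx":-1.5,"dy":0,"dz":-0.2,"wx":0,"wy":0,"wz":0,"grip":0},
    {"dx":-2.0,"dy":0,"dz":-0.2,"wx":0,"wy":0,"wz":0,"grip":0},
    {"dx":-2.5,"dy":0,"dz":-0.1,"wx":0,"wy":0,"wz":0,"grip":0},
    {"dx":-3.0,"dy":0,"dz":0.0,"wx":0,"wy":0,"wz":0,"grip":0},
    {"dx":-3.5,"dy":0,"dz":0.1,"wx":0,"wy":0,"wz":0,"grip":0},
    {"dx":-4.0,"dy":0,"dz":0.3,"wx":0,"wy":0,"wz":0,"grip":0},
    {"dx":-4.5,"dy":0,"dz":0.5,"wx":0,"wy":0,"wz":0,"grip":0},
    {"dx":-5.0,"dy":0,"dz":0.6,"wx":0,"wy":0,"wz":0,"grip":0}
  ]
}}

```text
clock: 7.7
eef_pos: [0.6133, 0.0421, 0.1545]
tool_rot: [0.146, 0.989, 0.0, 0.0]
ft_force: [-0.6, 0.9, -0.6]
grip_width: -0.0001
grasp_force: 0.4
```

```bash
python3 - <<'E'
from h import *
flap()
E
```

```text
7.7 [ 0.06173801 -0.00137617  0.15449215] F [-0.9  0.7 -0.6]
710 a fit 1.9185772423681482 a mean 1.9162021392505837
```

>>> {"name": "arm_command", "arguments": {
  "increments": [
    {"dx":1.0,"dy":0,"dz":0,"wx":0,"wy":0,"wz":0,"grip":0},
    {"dx":3.0,"dy":0,"dz":-0.5,"wx":0,"wy":0,"wz":0,"grip":0},
    {"dx":6.0,"dy":0,"dz":-2.0,"wx":0,"wy":0,"wz":0,"grip":0},
    {"dx":9.0,"dy":0,"dz":-4.0,"wx":0,"wy":0,"wz":0,"grip":0},
    {"dx":12.0,"dy":0,"dz":-6.0,"wx":0,"wy":0,"wz":0,"grip":0},
    {"dx":14.0,"dy":0,"dz":-8.0,"wx":0,"wy":0,"wz":0,"grip":0},
    {"dx":14.0,"dy":0,"dz":-8.0,"wx":0,"wy":0,"wz":0,"grip":0},
    {"dx":14.0,"dy":0,"dz":-8.0,"wx":0,"wy":0,"wz":0,"grip":0}
  ]
}}

```text
clock: 8.55
eef_pos: [0.479, 0.083, 0.2355]
tool_rot: [0.146, 0.989, 0.0, 0.002]
ft_force: [0.0, 0.6, -1.1]
grip_width: 0.0002
grasp_force: 0.0
```

```bash
python3 - <<'E'
from h import *
flap()
for n in('wrist','side','scene'):
    p,d,c=cap(n);W=cloud(d,c);m,L=copper(p,W);m&=W[...,2]>.042
    if m.sum()>5:print(n,m.sum(),'mean',W[m].mean(0),'mid N',(L[m].min(0)+L[m].max(0))/2,np.ptp(L[m],0))
    if n=='wrist':cv2.imwrite('pics/w2.png',p[...,::-1])
print(rel(RN.apply([-.018,.046,.085])+N,YAW+np.pi))
E
```

```text
8.55 [-0.0786259  -0.0003985   0.23552533] F [-0.1  0.5 -1.1]
691 a fit 1.9254679650493602 a mean 1.924115819603545
wrist 329 mean [0.55094569 0.10939424 0.04514175] mid N [-0.01663061  0.04487619  0.04481112] [0.022855   0.0220008  0.00503786]
side 30 mean [0.55105872 0.11263627 0.04683744] mid N [-0.01804008  0.04710965  0.04722439] [0.02003561 0.02289859 0.00808648]
scene 38 mean [0.54878102 0.10730334 0.0471533 ] mid N [-0.02542359  0.03947615  0.04821714] [0.03244265 0.02931533 0.0081453 ]
(array([-6.02,  4.73, 14.86]), array([-0.001, -0.001, -0.005]))
```

View pics/w2.png

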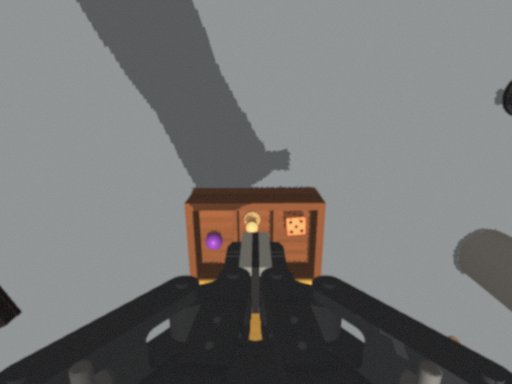

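The flap holds at 1.92 rad. The wrist view shows the die at (296,225), the pawn at (252,222) and the bead at (214,241), all where they were. I'll move over the die, descend and dwell.

>>> {"name": "arm_command", "arguments": {
  "increments": [
    {"dx":-2.0,"dy":1.6,"dz":1,"wx":0,"wy":0,"wz":0,"grip":0},
    {"dx":-4.0,"dy":3.1,"dz":2,"wx":0,"wy":0,"wz":0,"grip":0},
    {"dx":-6.1,"dy":4.65,"dz":4,"wx":0,"wy":0,"wz":0,"grip":0},
    {"dx":-6.1,"dy":4.65,"dz":7,"wx":0,"wy":0,"wz":0,"grip":0},
    {"dx":-6.1,"dy":4.65,"dz":10,"wx":0,"wy":0,"wz":0,"grip":0},
    {"dx":-6.1,"dy":4.65,"dz":12,"wx":0,"wy":0,"wz":0,"grip":0},
    {"dx":-6.1,"dy":4.65,"dz":13.5,"wx":0,"wy":0,"wz":0,"grip":0},
    {"dx":-6.1,"dy":4.65,"dz":14.5,"wx":0,"wy":0,"wz":0,"grip":0},
    {"dx":-6.1,"dy":4.65,"dz":14.9,"wx":0,"wy":0,"wz":0,"grip":0},
    {"dx":-6.1,"dy":4.65,"dz":14.9,"wx":0,"wy":0,"wz":0,"grip":0}
  ]
}}

```text
clock: 9.75
eef_pos: [0.5509, 0.1094, 0.0852]
tool_rot: [0.146, 0.989, -0.0, -0.0]
ft_force: [0.3, 0.8, 0.2]
grip_width: -0.0004
grasp_force: 0.0
```

```bash
python3 - <<'E'
from h import *
print(rel(RN.apply([-.017,.0455,.085])+N,YAW+np.pi)); flap()
p,d,c=cap('side');cv2.imwrite('pics/s3.png',cv2.resize(p[130:240,165:275],None,fx=5,fy=5)[...,::-1])
E
```

```text
(array([-0.02,  0.01,  0.02]), array([-0.   , -0.   , -0.005]))
9.75 [-0.01722456  0.04540592  0.08524116] F [0.  0.9 0.2]
696 a fit 1.926995317630881 a mean 1.924463656062645
```

View pics/s3.png

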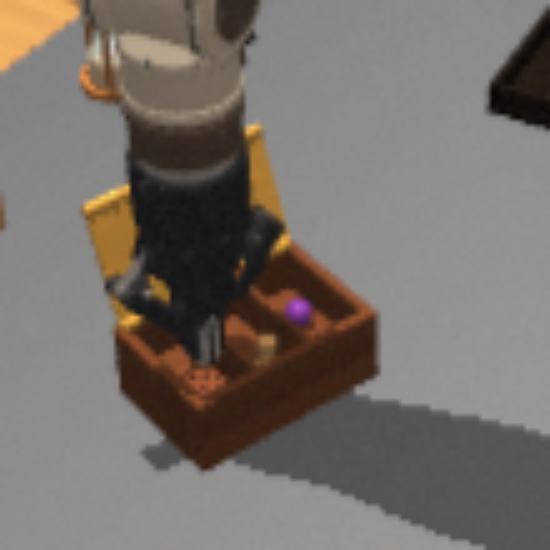

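The fingertips, at (208,345) in the crop, are centred just over the die at (205,382) with a clear gap. The flap leans back and nothing is touched. Now I'll hold still for over two seconds.

>>> {"name": "arm_command", "arguments": {
  "increments": [
    {"dx":0,"dy":0,"dz":0,"wx":0,"wy":0,"wz":0,"grip":0},
    {"dx":0,"dy":0,"dz":0,"wx":0,"wy":0,"wz":0,"grip":0},
    {"dx":0,"dy":0,"dz":0,"wx":0,"wy":0,"wz":0,"grip":0},
    {"dx":0,"dy":0,"dz":0,"wx":0,"wy":0,"wz":0,"grip":0},
    {"dx":0,"dy":0,"dz":0,"wx":0,"wy":0,"wz":0,"grip":0},
    {"dx":0,"dy":0,"dz":0,"wx":0,"wy":0,"wz":0,"grip":0},
    {"dx":0,"dy":0,"dz":0,"wx":0,"wy":0,"wz":0,"grip":0},
    {"dx":0,"dy":0,"dz":0,"wx":0,"wy":0,"wz":0,"grip":0},
    {"dx":0,"dy":0,"dz":0,"wx":0,"wy":0,"wz":0,"grip":0},
    {"dx":0,"dy":0,"dz":0,"wx":0,"wy":0,"wz":0,"grip":0}
  ]
}}

```text
clock: 10.85
eef_pos: [0.551, 0.1096, 0.0859]
tool_rot: [0.146, 0.989, 0.0, 0.001]
ft_force: [0.2, -0.0, -0.8]
grip_width: -0.0002
grasp_force: 0.0
```

>>> {"name": "arm_command", "arguments": {
  "increments": [
    {"dx":0,"dy":0,"dz":0,"wx":0,"wy":0,"wz":0,"grip":0},
    {"dx":0,"dy":0,"dz":0,"wx":0,"wy":0,"wz":0,"grip":0},
    {"dx":0,"dy":0,"dz":0,"wx":0,"wy":0,"wz":0,"grip":0},
    {"dx":0,"dy":0,"dz":0,"wx":0,"wy":0,"wz":0,"grip":0},
    {"dx":0,"dy":0,"dz":0,"wx":0,"wy":0,"wz":0,"grip":0},
    {"dx":0,"dy":0,"dz":0,"wx":0,"wy":0,"wz":0,"grip":0},
    {"dx":0,"dy":0,"dz":0,"wx":0,"wy":0,"wz":0,"grip":0},
    {"dx":0,"dy":0,"dz":0,"wx":0,"wy":0,"wz":0,"grip":0},
    {"dx":0,"dy":0,"dz":0,"wx":0,"wy":0,"wz":0,"grip":0},
    {"dx":0,"dy":0,"dz":0,"wx":0,"wy":0,"wz":0,"grip":0}
  ]
}}

```text
clock: 11.85
eef_pos: [0.551, 0.1096, 0.086]
tool_rot: [0.146, 0.989, 0.0, 0.001]
ft_force: [0.0, -0.6, 0.4]
grip_width: 0.0003
grasp_force: 0.0
```

>>> {"name": "arm_command", "arguments": {
  "increments": [
    {"dx":0,"dy":0,"dz":0,"wx":0,"wy":0,"wz":0,"grip":0},
    {"dx":0,"dy":0,"dz":0,"wx":0,"wy":0,"wz":0,"grip":0},
    {"dx":0,"dy":0,"dz":0,"wx":0,"wy":0,"wz":0,"grip":0},
    {"dx":0,"dy":0,"dz":0,"wx":0,"wy":0,"wz":0,"grip":0},
    {"dx":0,"dy":0,"dz":0,"wx":0,"wy":0,"wz":0,"grip":0}
  ]
}}

```text
clock: 12.35
eef_pos: [0.551, 0.1096, 0.0859]
tool_rot: [0.146, 0.989, 0.0, 0.001]
ft_force: [0.0, 0.0, -1.2]
grip_width: 0.0002
grasp_force: 0.0
```

```bash
python3 - <<'E'
from h import *
flap(); print(job.job_done())
E
```

```text
12.35 [-0.01715556  0.04562644  0.08594354] F [ 0.   0.  -1.2]
693 a fit 1.9263878008255144 a mean 1.9241940078512612
the job is handed in; nothing more can be done
None
```

I handed the job in at about 12.4 s (no verdict was returned): the flap stays open at about 1.92 rad, and the closed fingertips held about 2 cm over the middle of the niche die for 2.6 s; the first push peaked near 16 N before I repositioned, and nothing else appeared to move.

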